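Square up the carbon tins under the rack hood

TASK

Pick the straightedge up off its slate slab by the rib and use its brass edge to push the four small carbon tins back under the rack's hood until the whole row is hard up against the hidden stop bar. Press the row home with a firm, steady push of about 15 N (never over 30 N) for a good second, so that the tins stand square and in one straight line, then lay the straightedge flat back on the slab and let go. Touch the tins with the straightedge only and leave everything else where it stands.

Things in the scene. Friction and masses are not known exactly. Their poses are not given: they have to be found in the camera images.
- ruler_grip (a point): straightedge: flat wooden ruler, 250 long (y), 60 deep (x: 28 behind to 32 ahead of this point), 10 thick, brass front edge at its +x; a dark grip rib stands across its middle (20 thick in y, 56 long in x, top 56 above the ruler's underside), to be pinched across the 20. 0.25 kg. Point: middle of the rib, 36 above the underside; z up; x within 0.4 rad of the robot's x at the start.
- slab: dark slate slab on the ledge, 110 (x) x 250 (y) x 8 thick, fixed; the ruler starts lying on it and belongs there. It and the rewind crank stand on opposite sides, either way round. Origin at the centre of its underside; x and y as for the ruler lying on it.
- rack: fixed dark steel rack: flat hood 130 deep (x), 300 wide (y), underside 48 and top 56 above the ledge, on two cheeks (inner faces y = +-140), open towards the robot. Origin on the ledge under the middle of the hood's front edge; +x points into the rack, z up. Under the hood a wooden stop bar (262 wide, parallel to y, up to 44 high) is clamped across: see the mouth point.
- tin1: loose grey enamel carbon tin, 76 deep (x, into the rack) x 40 wide (y) x 42 high, about 0.12 kg; number 1 of 4 counted from the rack's +y side. Starts in front of the rack, out of line and turned a little. Origin at the centre of its underside.
- tin2: loose grey enamel carbon tin, 76 deep (x, into the rack) x 40 wide (y) x 42 high, about 0.12 kg; number 2 of 4 counted from the rack's +y side. Starts in front of the rack, out of line and turned a little. Origin at the centre of its underside.
- tin3: loose grey enamel carbon tin, 76 deep (x, into the rack) x 40 wide (y) x 42 high, about 0.12 kg; number 3 of 4 counted from the rack's +y side. Starts in front of the rack, out of line and turned a little. Origin at the centre of its underside.
- tin4: loose grey enamel carbon tin, 76 deep (x, into the rack) x 40 wide (y) x 42 high, about 0.12 kg; number 4 of 4 counted from the rack's +y side. Starts in front of the rack, out of line and turned a little. Origin at the centre of its underside.
- barrel1: polished brass lens barrel standing upright beside the +y cheek of the rack, loose, diameter 40, 85 high; origin at the centre of its foot. Bystander.
- barrel2: the same kind of brass lens barrel beside the -y cheek of the rack, loose; origin at the centre of its foot. Bystander.
- oilcan: loose copper oil can with a pointed spout, diameter 64, 120 high; origin at the centre of its foot. Bystander.
- carbonbox: big grey enamel carbon box, 100 x 200 x 60 high, 1.5 kg, loose; origin at the centre of its underside. Bystander, not one of the four small tins.
- reelcan: flat round film can, diameter 150, 33 high, loose; origin at the centre of its underside. Bystander.
- crank: fixed copper film rewind crank on a cast base 100 x 130, 120 high; origin at the centre of its underside. Keep clear.
- rack_mouth (a point): middle of the hood's front top edge, 56 above the rack's origin. The stop bar's face lies somewhere 15 to 75 mm in from this edge (rack x 0.015 to 0.075); it is not seen or measured and differs each time, so feel for it. It does not give. Sliding the four tins takes about 1 to 5 N in all; at the stop the force climbs steeply.
Things that resemble listed ones, but are neither listed nor needed, are in the scene too. Leave any purple look-alike of the tin1 alone.

How it is judged:
On the way, in this order (a step that is already met when the one before it is completed fails the run):
1. the straightedge has been lifted clear of the slab (height (world z) of ruler_grip above 0.075 m), for 0.1 s.
2. the row is in line under the hood and is being pressed against the stop: more than 8 N on the rack, held for 0.6 s (contact force between rack and anything else above 8 N and (contact force between rack and tin1 above 2 N or contact force between rack and tin2 above 2 N or contact force between rack and tin3 above 2 N or contact force between rack and tin4 above 2 N) and x of each of tin1, tin2, tin3, tin4 in the frame of rack above -0.027 m and angle between the x axis of each of tin1, tin2, tin3, tin4 and the x axis of rack, either way round below 0.05 rad and angle between each of tin1, tin2, tin3, tin4's own z axis and vertical below 0.05 rad and x of tin2 in the frame of tin1 between -0.004 and 0.004 m and x of tin3 in the frame of tin2 between -0.004 and 0.004 m and x of tin4 in the frame of tin3 between -0.004 and 0.004 m), for 0.6 s.
At the end, for the whole second after the job is handed in: All four tins upright, still, centres at most 27 mm outside the hood's front edge, square to the rack within 0.05 rad, level with their neighbours within 4 mm; the straightedge flat on the slab, rib within 35 mm (x) and 50 mm (y) of the slab's centre, turned under 0.3 rad (x of each of tin1, tin2, tin3, tin4 in the frame of rack above -0.027 m and angle between the x axis of each of tin1, tin2, tin3, tin4 and the x axis of rack, either way round below 0.05 rad and angle between each of tin1, tin2, tin3, tin4, ruler_grip's own z axis and vertical below 0.05 rad and x of tin2 in the frame of tin1 between -0.004 and 0.004 m and x of tin3 in the frame of tin2 between -0.004 and 0.004 m and x of tin4 in the frame of tin3 between -0.004 and 0.004 m and linear speed of each of tin1, tin2, tin3, tin4 below 0.01 m/s and x of ruler_grip in the frame of slab between -0.035 and 0.035 m and y of ruler_grip in the frame of slab between -0.05 and 0.05 m and height (world z) of ruler_grip below 0.049 m and angle between the y axis of ruler_grip and the y axis of slab, either way round below 0.3 rad); the robot touches nothing.
It fails at once if the row or the rack is rammed (more than 30 N on the rack) (contact force between rack and anything else above 30 N).
It fails at once if a tin is touched by the gripper or arm instead of the straightedge (contact force between any of the fingers, the arm and tin1 above 0.5 N or contact force between any of the fingers, the arm and tin2 above 0.5 N or contact force between any of the fingers, the arm and tin3 above 0.5 N or contact force between any of the fingers, the arm and tin4 above 0.5 N).
It fails at once if a bystander is moved more than 15 mm (distance of any of barrel1, barrel2, oilcan, carbonbox, reelcan from where it was at the start of the episode above 0.015 m).
It also fails if it takes over 72 s, if anything falls off the work surface, if the arm or the gripper's body presses on something with over 40 N, if the wrist force passes 120 N, or if a joint passes its speed limit or range.

ROBOT

A 6-joint arm with a two-finger parallel gripper is mounted at the origin on the work surface. World frame = base frame: x ahead of the robot, y to its left, z up, the work surface at z = 0. Lengths are in m, angles in rad, forces in N, time in s.
With the tool pointing down it reaches from about 0.35 to 0.85 m from the base axis. Payload 8.1 kg.
Tool frame: the origin (TCP) lies between the finger pads; the fingertips stand 25 mm ahead of it and the grasp point (between the pads) lies 6 mm ahead of it (robot.tip_extent is the distance from the TCP to the fingertips, in m); z points along the fingers, y is the direction in which the jaws open and shut (so a half turn about z gives the same grasp; the last joint's range is limited). The gripper opens to 93 mm and grips with 3 to 60 N. Pads are 15 mm wide; open, the fingers measure 128 mm over their backs; the gripper's body (75 mm by 188 mm) begins 65 mm behind the grasp point.
Start: joints at [1.035, 0.13, 1.488, -0, 1.523, -0.085], TCP at [0.261, 0.54, 0.244] pointing down, gripper open.
Joint ranges: [-2.96, 2.96], [-0.89, 2.26], [0.02, 2.5], [-1.34, 4.48], [0, 2.73], [-2.66, 2.66]. Speed limits (rad/s): [2.39, 2.39, 2.79, 3.14, 3.14, 3.14].

INTERFACE

Orientations are given as a rotation vector (axis times angle).
In Python, from plant import robot gives the robot as it stands.
- The arm moves only by the tool drive_tool, never from a script. Its argument "increments" is a list of rows, each a list of 7 numbers: the closure, from 0 (fully open) to 1 (shut), then the shift along the world's x, y, z in units of 25 mm (1.0 is 25 mm), then the turn, a rotation vector about the world's x, y, z in rad. In form: [[gripper, dx, dy, dz, rx, ry, rz], ...]. A call has 1 to 20 rows; each row is the pose to reach, as a shift and turn from the pose commanded when the call began; what a row does not reach only later rows make up. A row lasts 1/12 s, in which the tool goes at most 41.7 mm and 7.16 degrees, less where a joint would pass 70% of its speed; a pose out of reach is approached as far as the arm can. A call with a gripper value outside its range is refused whole. The fingers move at their own pace and stop on an object; "squeeze" is the grip in N (left out, the last holds). Time passes only in rows, so rows that repeat a pose let the fingers close. It gives the time, the measured TCP pose, the force and the opening at its end, in the units of the state.
- robot.read_state(): the state, without advancing time (a new reading comes with each control period).
- robot.read_camera(name): name is "scene" or "top" or "wrist"; returns a dict with "image" (420x560x3 uint8, red, green, blue), "fx", "fy", "cx", "cy" (pixels), "dist" ([k1, k2, p1, p2, k3] as OpenCV has them; the pictures are not rectified), "T" (4x4, takes a point from camera to world coordinates); the wrist camera has in their place "mount" (4x4, takes a point from camera to tool coordinates, whose origin is the TCP and whose axes are the flange's). Camera axes: x right, y down, z forward; pixel columns grow to the right and rows downward; lengths in m; the calibration is good to about 2 mm. A picture is of the moment at which its call begins: read the wrist's pose just before it. There is no depth.
- robot.close_job(): hands the job in, once; it reports no verdict.
The state is a dict: "t": time; "q": joint angles; "dq": joint speeds; "joint_torque": joint torques, N m; "tool_pos": TCP position; "orientation": TCP orientation; "force": force on the tool from outside, world axes, zero at the start; "wrist_torque": the same for the moment, N m; "opening": finger opening in m.
Only numpy, scipy, OpenCV 4.12 (cv2) and the standard library are available. Lean on these libraries where they do the work, as an engineer would, in place of code of your own. Each camera call takes 0.05 s, during which the arm holds its last target.

## Working session

There is one attempt and no reset: what is moved stays moved. The work goes in short steps, Python scripts to look and compute and a tool call to move; the robot and the scene stay as the last step left them, time stands still between calls to the robot, and variables do not carry over. Pictures are saved under pics/ and viewed, and the job is handed in when it is done.

Besides the shell and the picture viewer there is one more tool, called as name(argument=value, ...), one argument or row to a line, values as JSON. drive_tool: Moves the arm, as the interface text tells. Its arguments: {"type":"object","properties":{"increments":{"type":"array"},"squeeze":{"type":"number"}},"required":["increments"]}

```bash
mkdir -p pics; cat > h.py <<'E'
import numpy as np,cv2
from plant import robot
def snap(n,f):
    s=robot.read_state(); c=robot.read_camera(n); cv2.imwrite('pics/'+f+'.png',cv2.cvtColor(c['image'],cv2.COLOR_RGB2BGR))
    K=np.array([[c['fx'],0,c['cx']],[0,c['fy'],c['cy']],[0,0,1]])
    if n=='wrist':
        T=np.eye(4);T[:3,:3]=cv2.Rodrigues(np.array(s['orientation'],float))[0];T[:3,3]=s['tool_pos'];T=T@np.array(c['mount'])
    else: T=np.array(c['T'])
    np.savez('pics/'+f+'.npz',K=K,d=np.array(c['dist'],float),T=T,im=c['image']); return c
def ray(f,uv,z):
    """world points on plane z for pixels uv"""
    D=np.load('pics/'+f+'.npz'); u=cv2.undistortPoints(np.array(uv,float).reshape(-1,1,2),D['K'],D['d']).reshape(-1,2)
    d=np.c_[u,np.ones(len(u))]@D['T'][:3,:3].T; o=D['T'][:3,3]
    z=np.broadcast_to(z,len(u)); return o+d*((z-o[2])/d[:,2])[:,None]
def proj(f,P):
    D=np.load('pics/'+f+'.npz'); T=np.linalg.inv(D['T'])
    return cv2.projectPoints(np.array(P,float).reshape(-1,1,3),cv2.Rodrigues(T[:3,:3])[0],T[:3,3],D['K'],D['d'])[0].reshape(-1,2)
E
python3 - <<'E'
from h import *
for n in('scene','top','wrist'): snap(n,n+'0')
s=robot.read_state();print(s)
for n in('scene0','top0'):print(np.load('pics/'+n+'.npz')['T'].round(3))
E
```

```text
{'t': 0.15, 'q': array([ 1.03461012e+00,  1.30986986e-01,  1.48899396e+00,  6.74778666e-06,
        1.52297378e+00, -8.54178439e-02]), 'dq': array([ 0.00060537, -0.0017514 , -0.00373618,  0.00011507,  0.00164024,
        0.00093499]), 'joint_torque': array([ 4.60301162e-04, -5.60470748e+01, -4.92338526e+01,  7.67931947e-02,
        3.05460999e-02, -2.37343312e-05]), 'tool_pos': array([0.26118763, 0.53974704, 0.24284812]), 'orientation': array([-7.01991602e-01, -3.06172348e+00,  2.03351504e-03]), 'force': array([-0.24950648,  0.30131424,  0.0014987 ]), 'wrist_torque': array([-0.00928059, -0.00466703,  0.01613968]), 'opening': 0.09303429387008713}
[[ 0.257  0.734 -0.628  1.18 ]
 [ 0.966 -0.206  0.154 -0.255]
 [-0.016 -0.647 -0.762  0.833]
 [ 0.     0.     0.     1.   ]]
[[-0.019 -0.998  0.063  0.468]
 [-1.     0.017 -0.021 -0.089]
 [ 0.02  -0.063 -0.998  1.132]
 [ 0.     0.     0.     1.   ]]
```

View pics/top0.png

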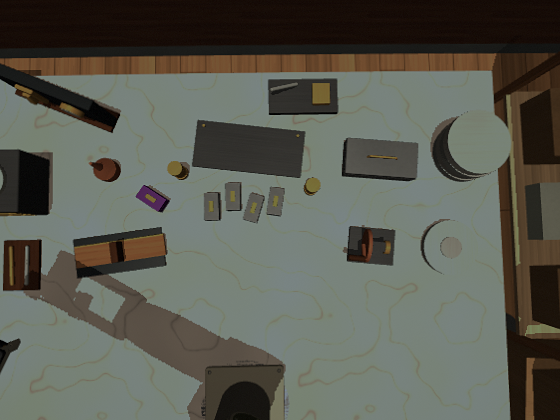

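View pics/scene0.png

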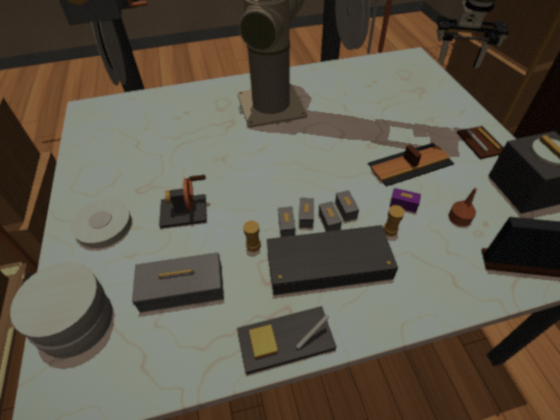

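View pics/wrist0.png

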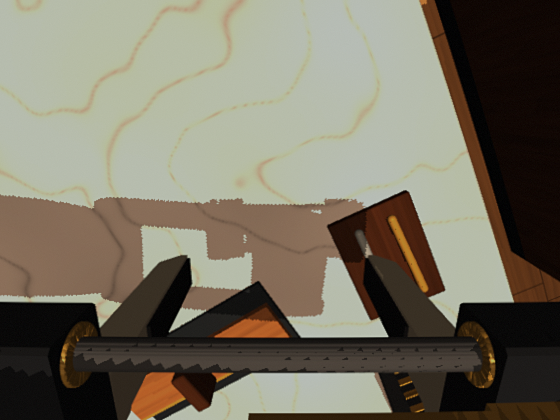

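Ruler candidates in the top view are the plank with a rib on the dark slab at (120,251) and the brown tray with rods at (22,265). The plank matches the description. For the tins, there are four grey ones at (212,206), (233,196), (254,208) and (275,202), plus the purple look-alike at (152,198) to leave alone. The big grey box at (380,158) is the carbonbox. I'll check close crops next.

```bash
python3 - <<'E'
from h import *
im=cv2.imread('pics/top0.png')
cv2.imwrite('pics/c1.png',cv2.resize(im[215:290,60:180],None,fx=6,fy=6,interpolation=cv2.INTER_CUBIC))
cv2.imwrite('pics/c2.png',cv2.resize(im[110:235,160:330],None,fx=4.5,fy=4.5,interpolation=cv2.INTER_CUBIC))
E
```

```text
(no output)
```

View pics/c1.png

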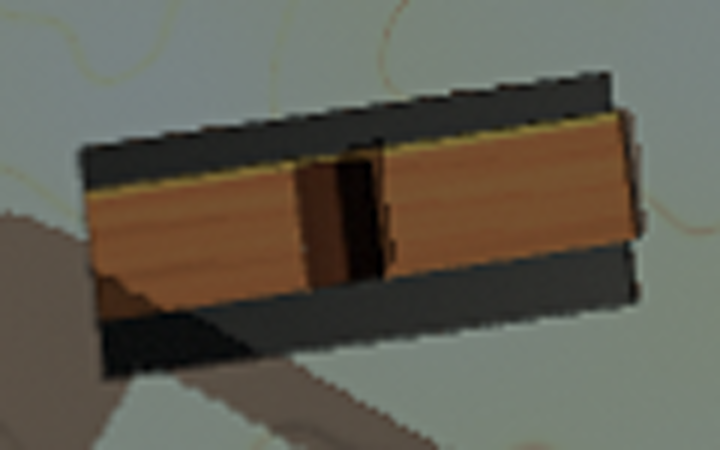

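View pics/c2.png

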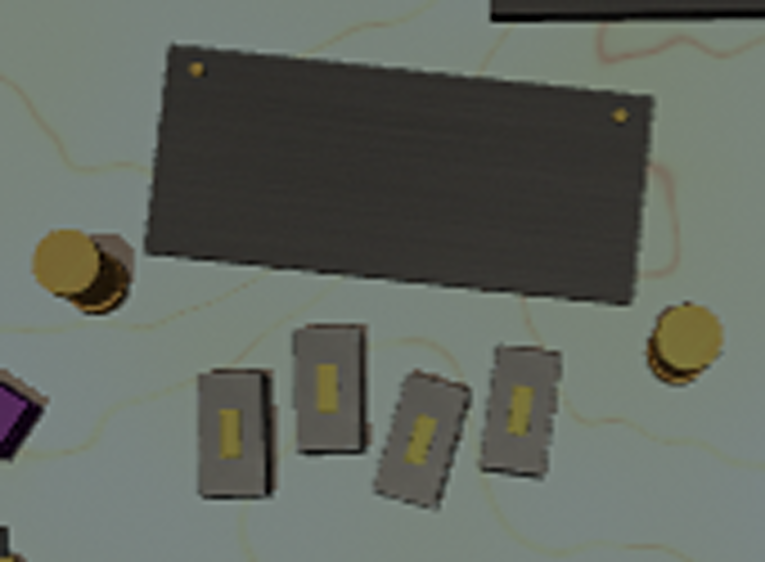

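```bash
python3 - <<'E'
from h import *
np.set_printoptions(precision=4,suppress=True)
def C(p,off,s): return np.array(off)+(np.array(p,float)+.5)/s-.5
def an(a,b,n): 
    d=b-a; return n, np.degrees(np.arctan2(d[1],d[0])), np.linalg.norm(d)
r=ray('top0',C([(87,190),(620,113),(635,240),(100,318)],(60,215),6),.018); print('ruler',r[:,:2],r.mean(0)); print(an(r[3],r[0],'l'),an(r[2],r[1],'r'),an(r[1],r[0],'front(y)'),an(r[2],r[3],'back(y)'))
b=ray('top0',C([(82,148),(609,74),(637,302),(104,378)],(60,215),6),.008); print('slab',b[:,:2],b.mean(0)); print(an(b[1],b[0],'front(y)'),an(b[2],b[3],'back(y)'),an(b[3],b[0],'l'))
k=ray('top0',C([(170,45),(652,97),(632,304),(147,252)],(160,110),4.5),.056); print('rack',k[:,:2]); print(an(k[2],k[3],'front(y)'),an(k[1],k[0],'back'),an(k[3],k[0],'l'),an(k[2],k[1],'r')); print('mouth',(k[2]+k[3])/2)
T=[[(199,371),(268,371),(268,496),(199,496)],[(293,327),(366,326),(366,452),(300,452)],[(413,371),(470,386),(436,509),(374,491)],[(496,346),(561,352),(545,477),(481,470)]]
for i,t in enumerate(T):
    p=ray('top0',C(t,(160,110),4.5),.042); print('tin',i+1,p.mean(0)[:2],an(p[3],p[0],'l'),an(p[2],p[1],'r'))
bb=ray('top0',C([(66,262),(688,338)],(160,110),4.5),.085);print('barrels',bb)
cr=ray('top0',[(372,245),(106,169),(152,198)],.05);print('crank,oil,purple',cr)
E
```

```text
ruler [[0.4483 0.4669]
 [0.4796 0.2196]
 [0.4205 0.2127]
 [0.3891 0.4601]] [0.4344 0.3398 0.018 ]
('l', np.float64(6.489733286409176), np.float64(0.05964870032683206)) ('r', np.float64(6.669596022657883), np.float64(0.059546369671342594)) ('front(y)', np.float64(97.21498608960678), np.float64(0.2492627746941208)) ('back(y)', np.float64(97.23801220789443), np.float64(0.24945100632392275))
slab [[0.4679 0.4745]
 [0.4982 0.2275]
 [0.3911 0.2145]
 [0.3605 0.4629]] [0.4294 0.3449 0.008 ]
('front(y)', np.float64(97.00256740244801), np.float64(0.2488006245390893)) ('back(y)', np.float64(97.0333396051694), np.float64(0.2502810797386875)) ('l', np.float64(6.154420939800294), np.float64(0.10801824189157641))
rack [[ 0.7911  0.1145]
 [ 0.7546 -0.1807]
 [ 0.6265 -0.1656]
 [ 0.6631  0.129 ]]
('front(y)', np.float64(82.91790817265662), np.float64(0.29690353526791563)) ('back', np.float64(82.95090050450753), np.float64(0.29751293479691215)) ('l', np.float64(-6.470126343064781), np.float64(0.12882438272351307)) ('r', np.float64(-6.741589256651204), np.float64(0.12899062782420892))
mouth [ 0.6448 -0.0183  0.056 ]
tin 1 [0.5526 0.0795] ('l', np.float64(-0.3663689206662088), np.float64(0.07677407969860152)) ('r', np.float64(-0.5069527139543367), np.float64(0.07681713111552127))
tin 2 [0.5789 0.0194] ('l', np.float64(2.623987203430487), np.float64(0.07723112158445254)) ('r', np.float64(-0.7027288187104876), np.float64(0.07775019256271554))
tin 3 [ 0.5471 -0.0366] ('l', np.float64(-18.718730271127306), np.float64(0.0775229212878949)) ('r', np.float64(-16.301175399238648), np.float64(0.07842414426125355))
tin 4 [ 0.5633 -0.0967] ('l', np.float64(-7.826374781209565), np.float64(0.07705554290398987)) ('r', np.float64(-8.359176010564362), np.float64(0.07778580443243337))
barrels [[ 0.6527  0.1709  0.085 ]
 [ 0.6014 -0.1964  0.085 ]]
crank,oil,purple [[ 0.4369 -0.3595  0.05  ]
 [ 0.6587  0.3666  0.05  ]
 [ 0.5766  0.2405  0.05  ]]
```

drive_tool(
  increments=[
    [0,1,-1.2,0,0,0,0.1],
    [0,2,-2.4,-0.4,0,0,0.2],
    [0,3,-3.5,-0.8,0,0,0.3],
    [0,4,-4.7,-1.2,0,0,0.4],
    [0,5,-5.9,-1.8,0,0,0.5],
    [0,6,-7,-2.4,0,0,0.574],
    [0,6.85,-8,-2.8,0,0,0.574],
    [0,6.85,-8,-2.8,0,0,0.574],
    [0,6.85,-8,-2.8,0,0,0.574],
    [0,6.85,-8,-2.8,0,0,0.574],
  ],
  squeeze=20,
)

```text
t: 0.98
tool_pos: [0.4324, 0.3404, 0.1737]
orientation: [0.192, -3.135, -0.001]
force: [0.5, 0.5, 0.3]
opening: 0.0932
```

```bash
python3 - <<'E'
from h import *
c=snap('wrist','w1');snap('top','t1')
s=robot.read_state();print(s['tool_pos'],s['orientation'],s['force'])
R=cv2.Rodrigues(s['orientation'])[0];print(np.degrees(np.arctan2(R[1,1],R[0,1])))
# expected rib top corners
a=np.radians(7.1);u=np.array([np.cos(a),np.sin(a)]);v=np.array([-u[1],u[0]])
P=[np.r_[np.array([.4324,.3396])+u*i*.028+v*j*.01,.064] for i,j in((1,1),(1,-1),(-1,-1),(-1,1))]
print(proj('w1',P).round(1).tolist())
E
```

```text
[0.43218263 0.34129077 0.17430129] [-1.95098685e-01  3.13489213e+00  1.26749450e-03] [0.40855881 0.13542027 1.15068823]
97.12238633678348
[[289.0, 253.3], [263.9, 253.3], [262.9, 184.4], [289.7, 184.3]]
```

View pics/w1.png

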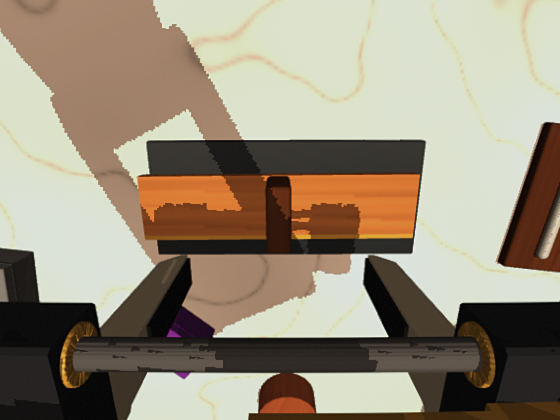

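The wrist view shows the ruler lying on the slab, with the rib at about (279,215) midway between the fingers and squared to them. I'll descend and grip.

drive_tool(
  increments=[
    [0,0,-0.05,-1,0,0,0],
    [0,0,-0.05,-2,0,0,0],
    [0,0,-0.05,-3,0,0,0],
    [0,0,-0.05,-4,0,0,0],
    [0,0,-0.05,-4.6,0,0,0],
    [0,0,-0.05,-4.9,0,0,0],
    [0,0,-0.05,-4.9,0,0,0],
    [0,0,-0.05,-4.9,0,0,0],
  ],
)

```text
t: 1.75
tool_pos: [0.4325, 0.3398, 0.0519]
orientation: [-0.195, 3.135, 0.001]
force: [-0.7, -0.1, -0.3]
opening: 0.0931
```

```bash
python3 - <<'E'
from h import *
snap('wrist','w2')
s=robot.read_state();print(s['tool_pos'],s['orientation'],s['force'])
E
```

```text
[0.43316944 0.33995157 0.05262293] [-1.94876743e-01  3.13378569e+00  1.64009437e-03] [-0.21316557  0.55225656 -0.07830684]
```

View pics/w2.png

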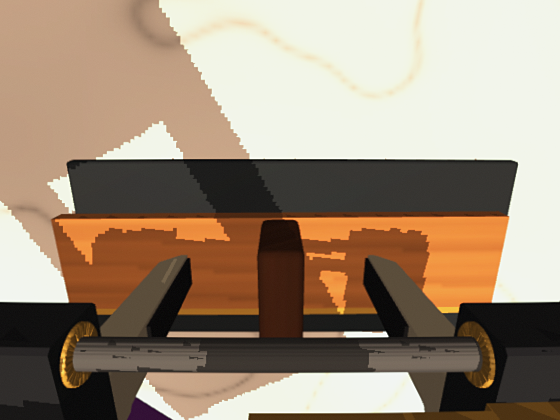

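drive_tool(
  increments=[
    [0,0,0,-0.2,0,0,0],
    [0,0,0,-0.2,0,0,0],
    [1,0,0,-0.2,0,0,0],
    [1,0,0,-0.2,0,0,0],
    [1,0,0,-0.2,0,0,0],
    [1,0,0,-0.2,0,0,0],
    [1,0,0,-0.2,0,0,0],
    [1,0,0,-0.2,0,0,0],
    [1,0,0,-0.2,0,0,0],
    [1,0,0,-0.2,0,0,0],
    [1,0,0,-0.2,0,0,0],
    [1,0,0,-0.2,0,0,0],
  ],
  squeeze=55,
)

```text
t: 2.8
tool_pos: [0.4326, 0.3388, 0.0461]
orientation: [0.193, -3.136, 0.0]
force: [-0.2, 0.9, 0.0]
opening: 0.0309
```

drive_tool(
  increments=[
    [1,0,0,0,0,0,0],
    [1,0,0,0,0,0,0],
    [1,0,0,0,0,0,0],
    [1,0,0,0,0,0,0],
    [1,0,0,0,0,0,0],
    [1,0,0,0,0,0,0],
  ],
)

```text
t: 3.3
tool_pos: [0.4326, 0.3389, 0.0461]
orientation: [0.193, -3.136, -0.0]
force: [-0.3, 2.2, -1.4]
opening: 0.0198
```

drive_tool(
  increments=[
    [1,0,0,0.5,0,0,0],
    [1,0,0,1,0,0,0],
    [1,0,0,2,0,0,0],
    [1,0,0,3,0,0,0],
    [1,0,0,4,0,0,0],
    [1,0,0,4,0,0,0],
    [1,0,0,4,0,0,0],
    [1,0,0,4,0,0,0],
  ],
)

```text
t: 3.97
tool_pos: [0.4324, 0.3386, 0.1459]
orientation: [0.193, -3.136, 0.0]
force: [-0.7, 0.1, -2.4]
opening: 0.0199
```

```bash
python3 - <<'E'
from h import *
snap('wrist','w3')
s=robot.read_state();print(s['tool_pos'],s['orientation'],s['force'],s['opening'])
E
```

```text
[0.43189196 0.33826175 0.14496545] [ 1.93131660e-01 -3.13397683e+00  1.62747350e-03] [-0.09841908 -0.74616754 -2.76960718] 0.01957412051096779
```

View pics/w3.png

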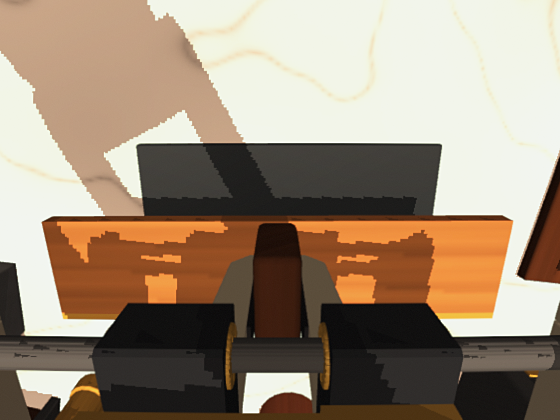

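drive_tool(
  increments=[
    [1,0,-0.6,0,0,0,0],
    [1,0,-1.6,0,0,0,-0.03],
    [1,0,-2.8,0,0,0,-0.06],
    [1,0,-4.0,0,0,0,-0.1],
    [1,0,-5.2,0,0,0,-0.14],
    [1,0,-6.4,0,0,0,-0.18],
    [1,0,-7.6,0,0,0,-0.22],
    [1,0,-8.8,0,0,0,-0.246],
    [1,-0.1,-10.0,0,0,0,-0.246],
    [1,-0.1,-11.2,0,0,0,-0.246],
    [1,-0.1,-12.2,0,0,0,-0.246],
    [1,-0.1,-12.9,0,0,0,-0.246],
    [1,-0.1,-13.2,0,0,0,-0.246],
    [1,-0.1,-13.2,0,0,0,-0.246],
    [1,-0.1,-13.2,0,0,0,-0.246],
  ],
)

```text
t: 5.27
tool_pos: [0.4295, 0.0092, 0.1452]
orientation: [-0.194, -3.134, -0.001]
force: [0.1, -0.3, -2.8]
opening: 0.0197
```

```bash
python3 - <<'E'
from h import *
snap('wrist','w4');snap('top','t4');snap('scene','s4')
s=robot.read_state();print(s['tool_pos'],s['orientation'],s['force'],s['opening'])
R=cv2.Rodrigues(s['orientation'])[0];print(np.degrees(np.arctan2(R[1,1],R[0,1])))
im=cv2.imread('pics/t4.png');cv2.imwrite('pics/c4.png',cv2.resize(im[110:290,160:340],None,fx=3.3,fy=3.3,interpolation=cv2.INTER_CUBIC))
E
```

```text
[0.42994803 0.00985491 0.14578486] [-1.90845398e-01 -3.13509495e+00 -6.02890343e-04] [ 0.59778545  0.51874388 -2.43726777] 0.019884403803415242
83.03295728691658
```

View pics/c4.png

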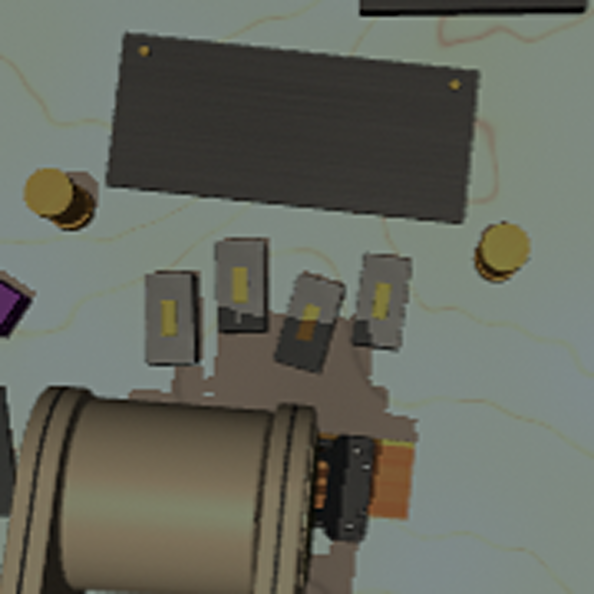

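View pics/s4.png

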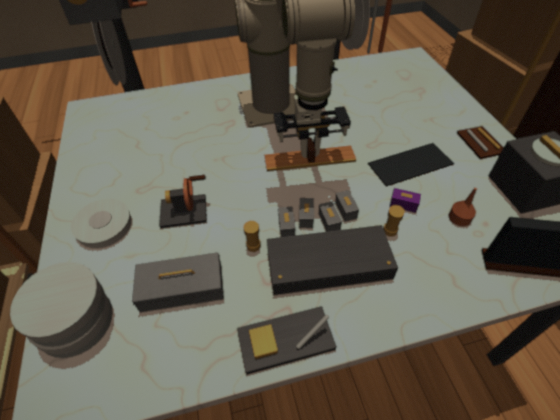

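```bash
python3 - <<'E'
from h import *
print(proj('t4',[[.446,-.118,.1175]]), ray('t4',[np.array([160,110])+(np.array([416,440])+.5)/3.3-.5],.1175))
E
```

```text
[[284.64503297 243.93265942]] [[ 0.44836519 -0.12077844  0.1175    ]]
```

drive_tool(
  increments=[
    [1,0,0,-0.8,0,0,0],
    [1,0,0,-1.6,0,0,0],
    [1,0,0,-2.4,0,0,0],
    [1,0,0,-3.0,0,0,0],
    [1,0,0,-3.4,0,0,0],
    [1,0,0,-3.7,0,0,0],
    [1,0,0,-3.85,0,0,0],
    [1,0,0,-3.85,0,0,0],
    [1,0,0,-3.85,0,0,0],
  ],
)

```text
t: 6.17
tool_pos: [0.4306, 0.0089, 0.0505]
orientation: [0.192, 3.135, 0.0]
force: [0.1, 0.6, -1.7]
opening: 0.0197
```

drive_tool(
  increments=[
    [1,0.198,-0.025,-0.03,0,0,0],
    [1,0.397,-0.049,-0.05,0,0,0],
    [1,0.595,-0.074,-0.05,0,0,0],
    [1,0.794,-0.098,-0.05,0,0,0],
    [1,0.992,-0.123,-0.05,0,0,0],
    [1,1.191,-0.148,-0.05,0,0,0],
    [1,1.389,-0.172,-0.05,0,0,0],
    [1,1.588,-0.197,-0.05,0,0,0],
    [1,1.786,-0.222,-0.05,0,0,0],
    [1,1.985,-0.246,-0.05,0,0,0],
    [1,2.183,-0.271,-0.05,0,0,0],
    [1,2.382,-0.295,-0.05,0,0,0],
    [1,2.58,-0.32,-0.05,0,0,0],
    [1,2.779,-0.345,-0.05,0,0,0],
    [1,2.977,-0.369,-0.05,0,0,0],
    [1,2.977,-0.369,-0.05,0,0,0],
  ],
)

```text
t: 7.5
tool_pos: [0.5056, -0.0006, 0.0488]
orientation: [0.193, 3.135, -0.0]
force: [-0.1, -0.2, -3.0]
opening: 0.0198
```

```bash
python3 - <<'E'
from h import *
snap('top','t5');snap('scene','s5')
s=robot.read_state();print(s['tool_pos'],s['orientation'],s['force'],s['wrist_torque'])
im=cv2.imread('pics/s5.png');cv2.imwrite('pics/c5.png',cv2.resize(im[100:300,220:420],None,fx=3,fy=3,interpolation=cv2.INTER_CUBIC))
im=cv2.imread('pics/t5.png');cv2.imwrite('pics/c5t.png',cv2.resize(im[110:290,160:340],None,fx=3.3,fy=3.3,interpolation=cv2.INTER_CUBIC))
E
```

```text
[ 5.05051447e-01 -4.45508652e-04  4.87379441e-02] [ 1.92763906e-01  3.13498803e+00 -1.07517687e-05] [ 1.19760825  0.93286574 -2.50860363] [ 0.02696677 -0.0064092   0.0779079 ]
```

View pics/c5.png

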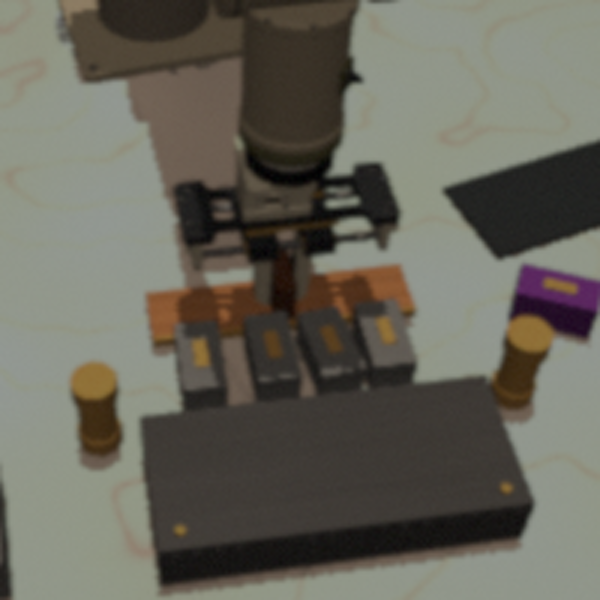

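View pics/c5t.png

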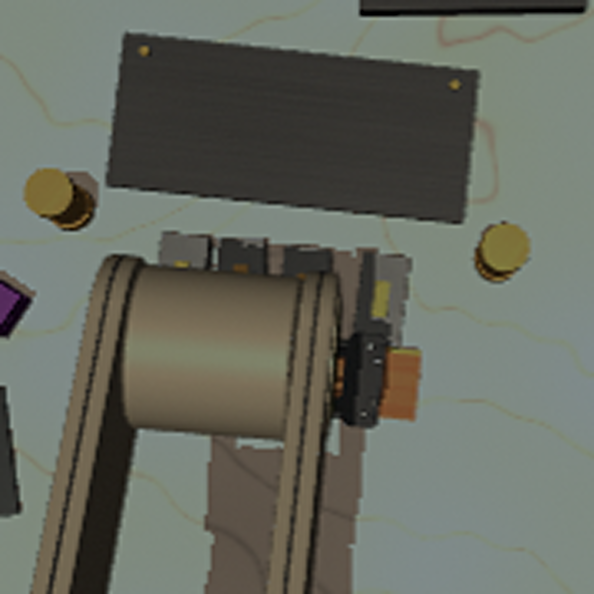

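All four tins are now in the ruler's path and three are already squared up against it. I'll continue, staying short of the earliest possible stop position.

drive_tool(
  increments=[
    [1,0.159,-0.02,0,0,0,0],
    [1,0.318,-0.039,0,0,0,0],
    [1,0.476,-0.059,0,0,0,0],
    [1,0.635,-0.079,0,0,0,0],
    [1,0.794,-0.098,0,0,0,0],
    [1,0.953,-0.118,0,0,0,0],
    [1,1.112,-0.138,0,0,0,0],
    [1,1.27,-0.158,0,0,0,0],
    [1,1.429,-0.177,0,0,0,0],
    [1,1.588,-0.197,0,0,0,0],
  ],
)

```text
t: 8.43
tool_pos: [0.5433, -0.0052, 0.0484]
orientation: [-0.193, -3.133, -0.0]
force: [-6.7, -0.0, 2.7]
opening: 0.0197
```

```bash
python3 - <<'E'
from h import *
snap('scene','s6')
s=robot.read_state();print(s['tool_pos'],s['orientation'],s['force'],s['wrist_torque'])
im=cv2.imread('pics/s6.png');cv2.imwrite('pics/c6.png',cv2.resize(im[130:290,240:400],None,fx=3.7,fy=3.7,interpolation=cv2.INTER_CUBIC))
E
```

```text
[ 0.54429799 -0.00529627  0.04857188] [-1.92763342e-01 -3.13464519e+00 -1.69867689e-04] [-1.73310594  1.09361473 -3.50208577] [ 0.12462745  0.48645748 -0.05281953]
```

View pics/c6.png

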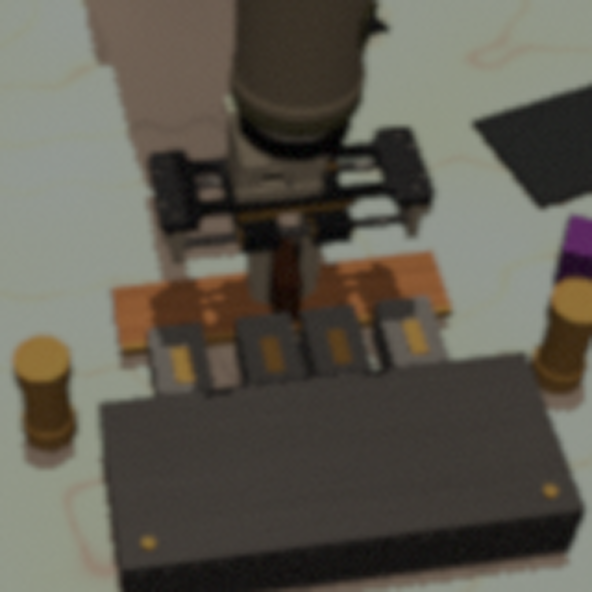

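drive_tool(
  increments=[
    [1,0.05,-0.006,0,0,0,0],
    [1,0.1,-0.012,0,0,0,0],
    [1,0.1,-0.012,0,0,0,0],
  ],
)

```text
t: 8.73
tool_pos: [0.5462, -0.0055, 0.0484]
orientation: [-0.193, -3.134, -0.0]
force: [-4.8, -0.2, -0.8]
opening: 0.0199
```

drive_tool(
  increments=[
    [1,0.05,-0.006,0,0,0,0],
    [1,0.1,-0.012,0,0,0,0],
    [1,0.1,-0.012,0,0,0,0],
  ],
)

```text
t: 8.98
tool_pos: [0.5491, -0.0059, 0.0484]
orientation: [-0.193, -3.135, -0.0]
force: [-3.7, 0.6, -2.0]
opening: 0.02
```

drive_tool(
  increments=[
    [1,0.05,-0.006,0,0,0,0],
    [1,0.1,-0.012,0,0,0,0],
    [1,0.1,-0.012,0,0,0,0],
  ],
)

```text
t: 9.23
tool_pos: [0.552, -0.0063, 0.0485]
orientation: [0.193, 3.135, -0.0]
force: [-2.0, 0.6, -5.2]
opening: 0.02
```

drive_tool(
  increments=[
    [1,0.05,-0.006,0,0,0,0],
    [1,0.1,-0.012,0,0,0,0],
    [1,0.1,-0.012,0,0,0,0],
  ],
)

```text
t: 9.48
tool_pos: [0.5546, -0.0066, 0.0486]
orientation: [0.193, 3.135, -0.0]
force: [-0.8, 0.5, -2.7]
opening: 0.0196
```

drive_tool(
  increments=[
    [1,0.05,-0.006,0,0,0,0],
    [1,0.1,-0.012,0,0,0,0],
    [1,0.1,-0.012,0,0,0,0],
  ],
)

```text
t: 9.73
tool_pos: [0.5571, -0.0069, 0.0487]
orientation: [0.193, 3.135, -0.0]
force: [-2.1, -0.6, -3.7]
opening: 0.0198
```

drive_tool(
  increments=[
    [1,0.05,-0.006,0,0,0,0],
    [1,0.1,-0.012,0,0,0,0],
    [1,0.1,-0.012,0,0,0,0],
  ],
)

```text
t: 9.98
tool_pos: [0.5596, -0.0072, 0.0487]
orientation: [0.193, 3.135, -0.0]
force: [-2.1, 0.2, -2.6]
opening: 0.0194
```

drive_tool(
  increments=[
    [1,0.05,-0.006,0,0,0,0],
    [1,0.1,-0.012,0,0,0,0],
    [1,0.1,-0.012,0,0,0,0],
  ],
)

```text
t: 10.23
tool_pos: [0.5621, -0.0075, 0.0487]
orientation: [0.193, 3.135, -0.0]
force: [-3.0, -0.1, -2.1]
opening: 0.0197
```

drive_tool(
  increments=[
    [1,0.05,-0.006,0,0,0,0],
    [1,0.1,-0.012,0,0,0,0],
    [1,0.1,-0.012,0,0,0,0],
  ],
)

```text
t: 10.48
tool_pos: [0.564, -0.0076, 0.0487]
orientation: [-0.193, -3.135, -0.0]
force: [-7.2, 0.1, 1.2]
opening: 0.0198
```

drive_tool(
  increments=[
    [1,0,0,0,0,0,0],
    [1,0,0,0,0,0,0],
  ],
)

```text
t: 10.65
tool_pos: [0.564, -0.0076, 0.0487]
orientation: [-0.193, -3.135, -0.0]
force: [-5.7, 0.8, 1.2]
opening: 0.0199
```

drive_tool(
  increments=[
    [1,0.02,-0.0025,0,0,0,0],
    [1,0.04,-0.005,0,0,0,0],
    [1,0.04,-0.005,0,0,0,0],
  ],
)

```text
t: 10.9
tool_pos: [0.5641, -0.0076, 0.0485]
orientation: [-0.193, -3.133, -0.0]
force: [-9.8, 1.2, 3.8]
opening: 0.0195
```

drive_tool(
  increments=[
    [1,0.025,-0.003,0,0,0,0],
    [1,0.05,-0.006,0,0,0,0],
    [1,0.05,-0.006,0,0,0,0],
    [1,0.05,-0.006,0,0,0,0],
  ],
)

```text
t: 11.23
tool_pos: [0.5642, -0.0076, 0.0481]
orientation: [-0.192, -3.13, -0.0]
force: [-15.0, 2.5, 6.6]
opening: 0.0198
```

```bash
python3 - <<'E'
from h import *
snap('scene','s7')
s=robot.read_state();print(s['tool_pos'],s['orientation'],s['force'],s['wrist_torque'])
R=cv2.Rodrigues(s['orientation'])[0];print(np.degrees(np.arctan2(R[1,1],R[0,1])))
im=cv2.imread('pics/s7.png');cv2.imwrite('pics/c7.png',cv2.resize(im[140:260,250:400],None,fx=5,fy=5,interpolation=cv2.INTER_CUBIC))
E
```

```text
[ 0.56416879 -0.00762008  0.04811767] [-1.92495302e-01 -3.13036300e+00 -4.31930744e-04] [-13.98230579   1.72685271   7.72012761] [ 0.18232992  2.51807196 -0.24734424]
82.96229494710235
```

View pics/c7.png

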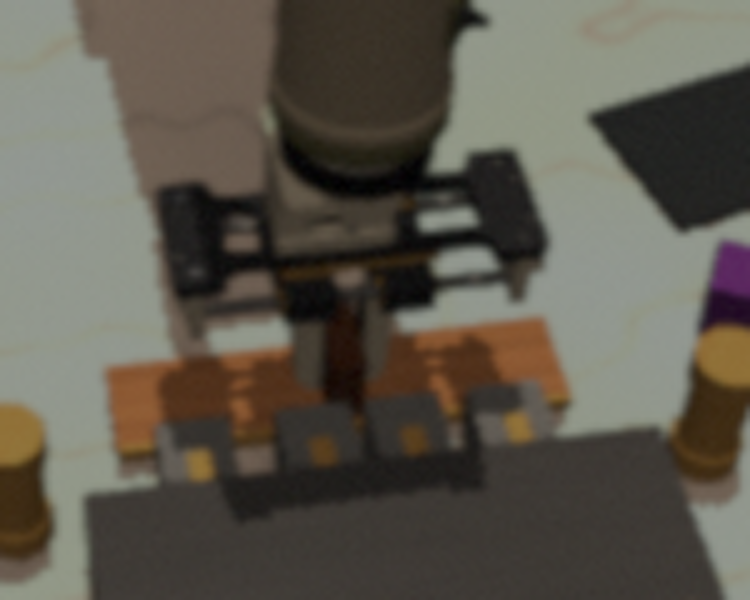

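The row is straight and the force is building at rack x of about 0.0265. The upward Fz suggests the ruler edge is dragging on something, so I'll lift about 1.5 mm and press a little more.

drive_tool(
  increments=[
    [1,0.0,0,0.04,0,0,0],
    [1,0.02,-0.0025,0.08,0,0,0],
    [1,0.04,-0.005,0.08,0,0,0],
    [1,0.04,-0.005,0.08,0,0,0],
  ],
)

```text
t: 11.62
tool_pos: [0.5643, -0.0076, 0.0485]
orientation: [-0.193, -3.129, -0.001]
force: [-10.2, 2.3, -3.4]
opening: 0.0196
```

drive_tool(
  increments=[
    [1,0.03,-0.004,0,0,0,0],
    [1,0.06,-0.008,0,0,0,0],
    [1,0.06,-0.008,0,0,0,0],
    [1,0.06,-0.008,0,0,0,0],
  ],
)

```text
t: 11.95
tool_pos: [0.5644, -0.0076, 0.0484]
orientation: [-0.192, -3.125, -0.001]
force: [-18.2, 2.7, 3.2]
opening: 0.0194
```

drive_tool(
  increments=[
    [1,0,0,0,0,0,0],
    [1,0,0,0,0,0,0],
    [1,0,0,0,0,0,0],
    [1,0,0,0,0,0,0],
    [1,0,0,0,0,0,0],
    [1,0,0,0,0,0,0],
    [1,0,0,0,0,0,0],
    [1,0,0,0,0,0,0],
    [1,0,0,0,0,0,0],
    [1,0,0,0,0,0,0],
    [1,0,0,0,0,0,0],
    [1,0,0,0,0,0,0],
    [1,0,0,0,0,0,0],
    [1,0,0,0,0,0,0],
    [1,0,0,0,0,0,0],
    [1,0,0,0,0,0,0],
  ],
)

```text
t: 13.28
tool_pos: [0.5644, -0.0076, 0.0484]
orientation: [-0.192, -3.126, -0.001]
force: [-19.3, 2.9, 3.1]
opening: 0.0195
```

```bash
python3 - <<'E'
from h import *
snap('scene','s8');snap('top','t8');snap('wrist','w8')
s=robot.read_state();print(s['tool_pos'],s['orientation'],s['force'],s['wrist_torque'])
R=cv2.Rodrigues(s['orientation'])[0];print(np.degrees(np.arctan2(R[1,1],R[0,1])))
im=cv2.imread('pics/t8.png');cv2.imwrite('pics/c8.png',cv2.resize(im[130:240,180:320],None,fx=5,fy=5,interpolation=cv2.INTER_CUBIC))
E
```

```text
[ 0.56441014 -0.00757588  0.04841848] [-1.92212191e-01 -3.12545941e+00 -1.11455259e-03] [-18.90675892   2.4291456    2.69635867] [ 0.46527589  3.32404326 -0.23630166]
82.96158984968852
```

View pics/c8.png

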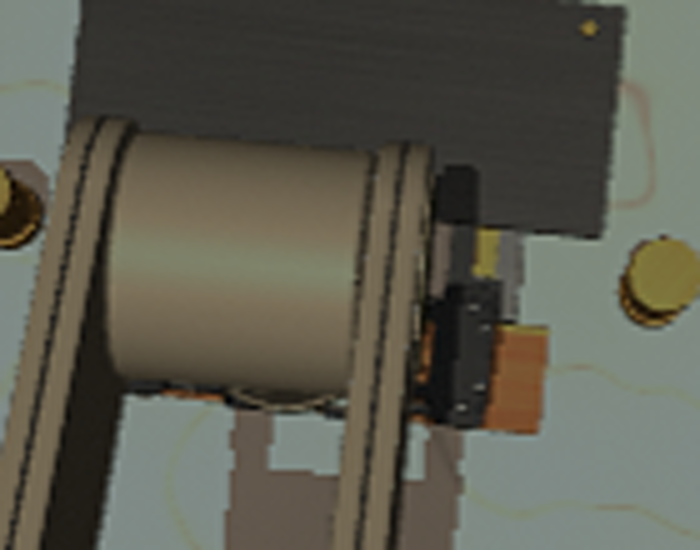

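View pics/w8.png

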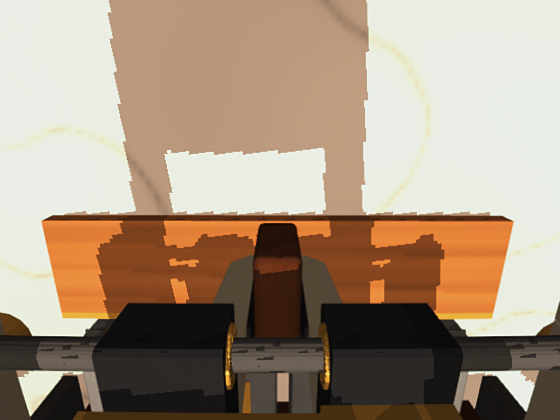

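Held for over a second at about 19 N, with the ruler unmoved in the grip. Now I'll back straight off along the rack axis.

drive_tool(
  increments=[
    [1,-0.05,0.006,0,0,0,0],
    [1,-0.1,0.012,0,0,0,0],
    [1,-0.15,0.018,0,0,0,0],
    [1,-0.2,0.025,0,0,0,0],
    [1,-0.3,0.037,0,0,0,0],
    [1,-0.5,0.062,0,0,0,0],
    [1,-0.8,0.099,0,0,0,0],
    [1,-1.2,0.149,0,0,0,0],
    [1,-1.7,0.21,0,0,0,0],
    [1,-2.3,0.285,0,0,0,0],
    [1,-2.8,0.347,0,0,0,0],
    [1,-3.2,0.397,0,0,0,0],
    [1,-3.2,0.397,0,0,0,0],
    [1,-3.2,0.397,0,0,0,0],
  ],
)

```text
t: 14.6
tool_pos: [0.4892, 0.0016, 0.0512]
orientation: [0.193, 3.134, -0.0]
force: [0.4, 0.4, -2.4]
opening: 0.0197
```

```bash
python3 - <<'E'
from h import *
snap('scene','s9');snap('top','t9')
s=robot.read_state();print(s['tool_pos'],s['orientation'],s['force'],s['wrist_torque'])
im=cv2.imread('pics/s9.png');cv2.imwrite('pics/c9.png',cv2.resize(im[140:260,250:400],None,fx=5,fy=5,interpolation=cv2.INTER_CUBIC))
E
```

```text
[0.48996362 0.00145286 0.05126826] [ 1.92661928e-01  3.13382351e+00 -2.01267371e-04] [ 0.74131547 -0.23871182 -2.00988598] [-0.01570452  0.04673658  0.00169217]
```

View pics/c9.png

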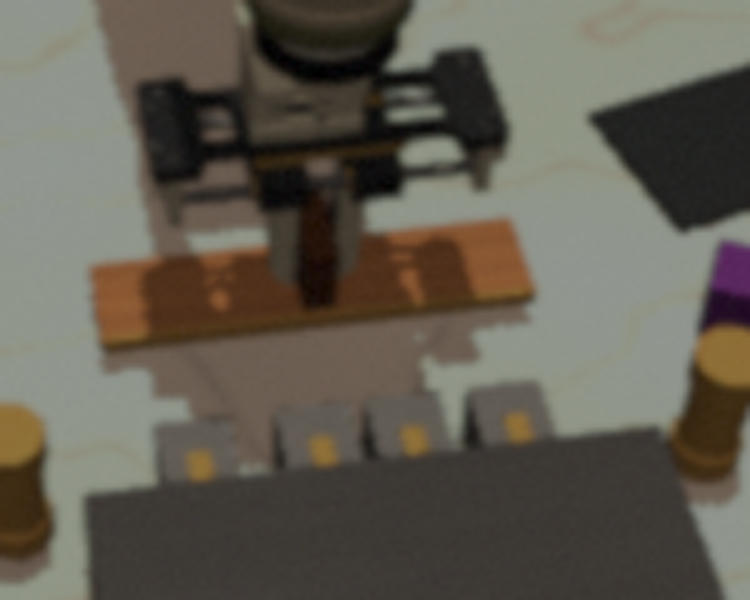

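drive_tool(
  increments=[
    [1,0,0,0.8,0,0,0],
    [1,0,0,1.8,0,0,0],
    [1,0,0,3,0,0,0],
    [1,-0.3,1,4,0,0,0],
    [1,-0.6,2.2,4,0,0,0.04],
    [1,-0.9,3.4,4,0,0,0.08],
    [1,-1.2,4.6,4,0,0,0.12],
    [1,-1.5,5.8,4,0,0,0.16],
    [1,-1.8,7,4,0,0,0.2],
    [1,-2.1,8.2,4,0,0,0.246],
    [1,-2.4,9.4,4,0,0,0.246],
    [1,-2.4,10.6,4,0,0,0.246],
    [1,-2.4,11.8,4,0,0,0.246],
    [1,-2.4,12.8,4,0,0,0.246],
    [1,-2.4,13.5,4,0,0,0.246],
    [1,-2.4,13.7,4,0,0,0.246],
    [1,-2.4,13.7,4,0,0,0.246],
    [1,-2.4,13.7,4,0,0,0.246],
  ],
)

```text
t: 16.2
tool_pos: [0.4292, 0.3437, 0.1504]
orientation: [0.194, -3.135, 0.001]
force: [0.4, -0.6, -2.5]
opening: 0.0196
```

```bash
python3 - <<'E'
from h import *
snap('top','t10')
s=robot.read_state();print(s['tool_pos'],s['orientation'],s['force'],s['wrist_torque'])
im=cv2.imread('pics/t10.png');cv2.imwrite('pics/c10.png',cv2.resize(im[150:230,190:300],None,fx=7,fy=7,interpolation=cv2.INTER_CUBIC))
E
```

```text
[0.42926012 0.34331095 0.15044451] [ 1.92869356e-01 -3.13542062e+00  1.05888481e-03] [ 0.29783093 -0.38440033 -2.95473288] [ 0.01948209  0.01343257 -0.02389116]
```

View pics/c10.png

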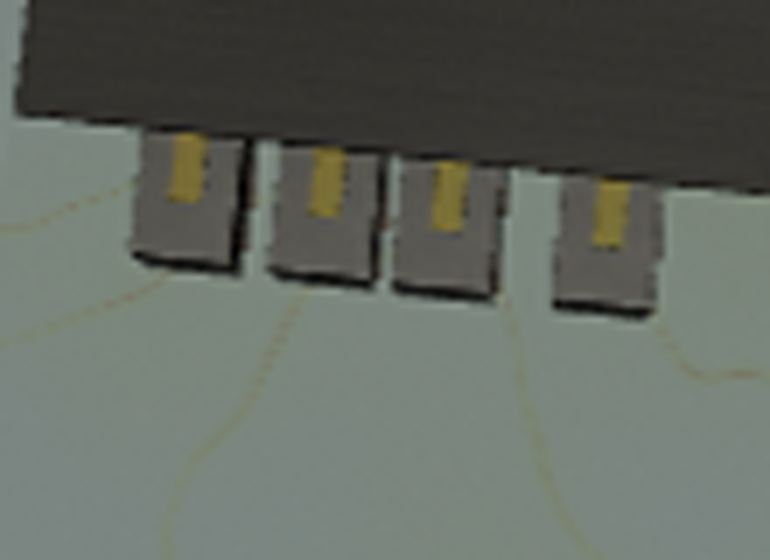

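View pics/t10.png

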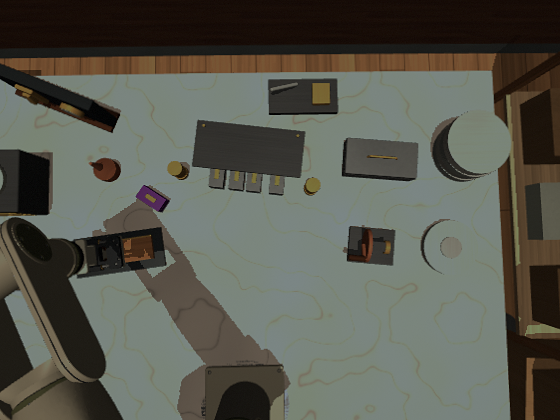

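```bash
python3 - <<'E'
from h import *
C=lambda p:np.array([190,150])+(np.array(p,float)+.5)/7-.5
p=ray('t10',C([(133,254),(240,263),(270,267),(376,278),(393,283),(495,292),(553,300),(653,309)]),.042)
a=np.radians(-7.07);u=np.array([np.cos(a),np.sin(a)]);v=np.array([-u[1],u[0]]);d=p[:,:2]-[.6448,-.0183]
print(np.c_[d@u,d@v].round(4)); q=(d@u).reshape(4,2); w=(d@v).reshape(4,2); print(np.arctan2(q[:,0]-q[:,1],w[:,0]-w[:,1]),q.mean(1)+.038)
E
```

```text
[[-0.0491  0.1002]
 [-0.0482  0.0578]
 [-0.0485  0.0459]
 [-0.0484  0.0038]
 [-0.0496 -0.0031]
 [-0.0489 -0.0435]
 [-0.0496 -0.0667]
 [-0.0489 -0.1064]]
[-0.02225783 -0.00270327 -0.01823348 -0.01653131] [-0.01062492 -0.01041505 -0.01124952 -0.01127131]
```

By measurement the tins are in line within about 1 mm and square within about 0.022 rad, with centres about 11 mm outside the hood edge. Now I'll lay the ruler down.

drive_tool(
  increments=[
    [1,0,0.04,-0.8,0,0,0],
    [1,0,0.04,-1.6,0,0,0],
    [1,0,0.04,-2.4,0,0,0],
    [1,0,0.04,-3.0,0,0,0],
    [1,0,0.04,-3.5,0,0,0],
    [1,0,0.04,-3.8,0,0,0],
    [1,0,0.04,-4.0,0,0,0],
    [1,0,0.04,-4.05,0,0,0],
    [1,0,0.04,-4.05,0,0,0],
    [1,0,0.04,-4.05,0,0,0],
  ],
)

```text
t: 17.08
tool_pos: [0.4297, 0.3455, 0.0503]
orientation: [-0.193, 3.134, 0.001]
force: [0.0, -0.1, -2.5]
opening: 0.0195
```

drive_tool(
  increments=[
    [1,0,0,-0.06,0,0,0],
    [1,0,0,-0.12,0,0,0],
    [1,0,0,-0.15,0,0,0],
    [1,0,0,-0.17,0,0,0],
    [1,0,0,-0.17,0,0,0],
  ],
)

```text
t: 17.5
tool_pos: [0.4293, 0.3454, 0.0461]
orientation: [-0.194, 3.135, 0.0]
force: [-2.6, -0.5, 4.8]
opening: 0.0195
```

drive_tool(
  increments=[
    [0.7,0,0,0,0,0,0],
    [0.6,0,0,0,0,0,0],
    [0.5,0,0,0.02,0,0,0],
    [0.4,0,0,0.05,0,0,0],
    [0.2,0,0,0.05,0,0,0],
    [0.2,0,0,0.05,0,0,0],
    [0.2,0,0,0.05,0,0,0],
    [0.2,0,0,0.05,0,0,0],
  ],
)

```text
t: 18.17
tool_pos: [0.429, 0.3451, 0.0463]
orientation: [0.193, -3.136, 0.0]
force: [-0.3, -0.6, 0.5]
opening: 0.0684
```

```bash
python3 - <<'E'
from h import *
snap('wrist','w11');print(robot.read_state()['opening'],robot.read_state()['force'])
E
```

```text
0.07183927038550401 [-0.13914061  0.17805981 -0.71231284]
```

View pics/w11.png

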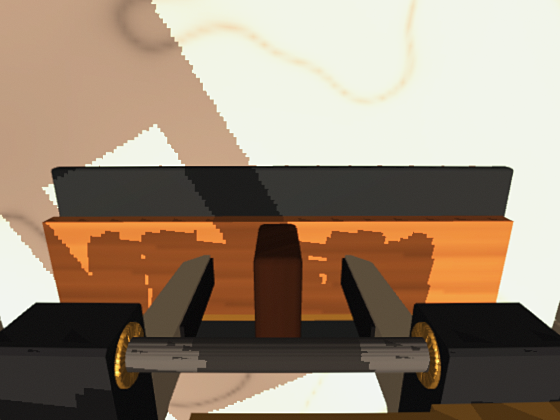

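The ruler lies flat on the slab and the jaws are clear of the rib. I'll retreat upwards and then sideways for a last check.

drive_tool(
  increments=[
    [0,0,0,0.5,0,0,0],
    [0,0,0,1.2,0,0,0],
    [0,0,0,2.2,0,0,0],
    [0,0,0,3.4,0,0,0],
    [0,0,0,4.6,0,0,0],
    [0,0,0,5.8,0,0,0],
    [0,-1,1,6.5,0,0,0],
    [0,-2,2,7,0,0,0],
    [0,-3,3.2,7,0,0,0],
    [0,-4,4.4,7,0,0,0],
    [0,-5,5.6,7,0,0,0],
    [0,-6,6.8,7,0,0,0],
    [0,-6.5,7.5,7,0,0,0],
    [0,-6.5,7.5,7,0,0,0],
    [0,-6.5,7.5,7,0,0,0],
    [0,-6.5,7.5,7,0,0,0],
  ],
)

```text
t: 19.55
tool_pos: [0.2669, 0.5321, 0.2219]
orientation: [-0.194, 3.135, -0.0]
force: [0.1, -0.3, -0.1]
opening: 0.0932
```

```bash
python3 - <<'E'
from h import *
snap('top','t12');s=robot.read_state();print(s['tool_pos'],s['force'],abs(s['dq']).max())
im=cv2.imread('pics/t12.png');cv2.imwrite('pics/c12.png',cv2.resize(im[110:290,60:330],None,fx=2.9,fy=2.9,interpolation=cv2.INTER_CUBIC))
cv2.imwrite('pics/c12b.png',cv2.resize(im[215:290,60:180],None,fx=6,fy=6,interpolation=cv2.INTER_CUBIC))
E
```

```text
[0.26734709 0.53181221 0.22178181] [1.20473082 0.13626629 0.22878731] 0.01245553881745592
```

View pics/c12.png

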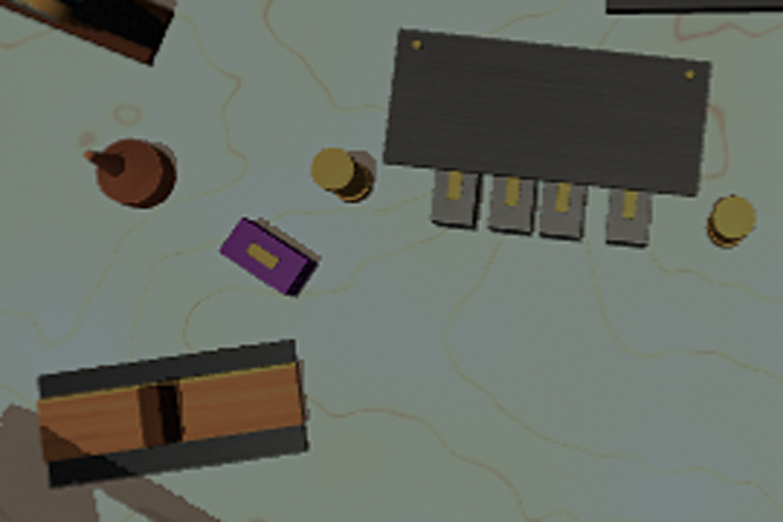

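View pics/c12b.png

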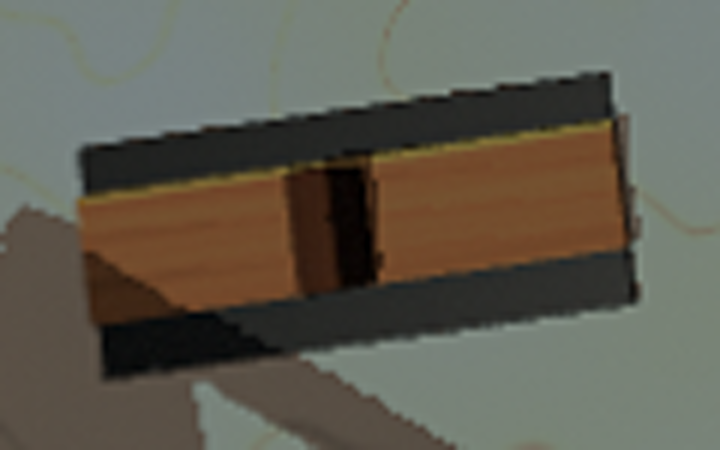

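The straightedge is centred flat on the slab, the row is straight, and the barrels, oil can and purple tin stand where they started. Handing in.

```bash
python3 -c "
from plant import robot
print(robot.close_job())"
```

```text
the job is handed in; nothing more can be done
None
```

The job is handed in at about 20 s, and every check I made came out within the limits; the interface gave no verdict.

- **Pick and push:** I lifted the straightedge by its rib and pushed the four tins in until they met the stop, which I felt about 26 mm inside the hood edge. I then pressed at about 18–19 N (wrist force) for about 1.3 s. That is a little over the 15 N asked, to allow for sliding friction. I had no direct reading of the force on the rack.
- **Tins:** In the top view with the arm clear, the tins were level within about 1 mm and square within about 0.022 rad. Their centres sat about 11 mm outside the hood edge, against the 27 mm allowed.
- **Straightedge and surroundings:** The straightedge lies flat and close to centred on the slab, and the gripper is clear of everything. The barrels, oil can and purple look-alike appear unmoved. I did not measure the bystanders' positions, and I did not re-check the carbon box and reel can in the final close crop.
- **One disagreement:** On first contact at the stop the tool showed an unexpected upward force of about 7 N. I raised the tool command by about 2 mm, which reduced it, before making the final press.

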